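Drop a praline into the blue-banded gift jar with the drop cup

ROBOT

A 7-joint arm with a two-finger parallel gripper is mounted at the origin on the work surface. World frame = base frame: x ahead of the robot, y to its left, z up, the work surface at z = 0. Lengths are in mm, angles in rad, forces in N, time in s.
With the tool pointing down it reaches from about 400 to 900 mm from the base axis. Payload 5.6 kg.
Tool frame: the origin (TCP) lies at the centre of the arm's flange, where the gripper is bolted on; the fingertips stand 190 mm ahead of it and the grasp point (between the pads) lies 171 mm ahead of it; z points along the fingers, y is the line along which they close (so a half turn about z gives the same grasp; the last joint's range is limited). The gripper opens to 92 mm and grips with 3 to 60 N. Pads are 20 mm wide; open, the fingers measure 128 mm over their backs; the gripper's body (75 mm by 189 mm) begins 69 mm behind the grasp point.
Start: joints at [-1.227, 0.468, -0.012, 1.603, 0.006, 1.071, -0.056], TCP at [245.229, 601.967, 404.692] pointing down, gripper open.
Joint ranges: [-2.53, 2.53], [-0.31, 2.02], [-1.57, 1.55], [0.28, 2.44], [-1.29, 4.43], [0.15, 1.84], [-2.92, 2.92]. Speed limits (rad/s): [2.57, 2.57, 3.14, 3.14, 3.14, 3.14, 3.14].

INTERFACE

Orientations are given as a 3x3 rotation matrix whose columns are the frame's x, y, z axes.
In Python, from station import sensors, eyes, arm gives the robot as it stands. The module is installed in compiled form; this text tells all that it offers.
- The arm moves only by the tool send_rows, never from a script. Its argument "steps" is one flat list of numbers, 7 for each row, row after row: the shift along the tool's x, y, z in m, then the turn, a rotation vector about the tool's x, y, z in degrees, then the closure in counts, from 0 (fully open) to 255 (shut). A call has 1 to 20 rows; each row is the pose to reach, as a shift and turn from the pose commanded when the call began, along the tool's axes at that moment; what a row does not reach only later rows make up. A row lasts 1/12 s, in which the tool goes at most 41.7 mm and 7.16 degrees, less where a joint would pass 70% of its speed; a pose out of reach is approached as far as the arm can. A call with a gripper value outside its range is refused whole. The fingers move at their own pace and stop on an object; "force" is the grip in N (left out, the last holds). Time passes only in rows, so rows that repeat a pose let the fingers close. It gives the time, the measured TCP pose, the force, the opening and the grip force at its end, in the units of the state.
- sensors.sense(): the state, without advancing time (a new reading comes with each control period).
- eyes.snapshot(name): name is "side" or "top"; returns the picture (480x640x3 uint8, red, green, blue); there is no depth.
- eyes.camera_info(name): a dict with "mtx" (3x3 intrinsics, pixels), "k1" (the pictures are not rectified: a ray, as slopes to the right and down, at radius r is drawn at 1 + k1 r^2 times it, then the intrinsics apply), "xyz" and "orientation" of the camera in the world. Camera axes: x right, y up, looking along -z (the intrinsics and any distortion apply to the point x, -y, -z); pixel columns grow to the right and rows downward; lengths in mm; the calibration is good to about 2 mm. A picture is of the moment at which its call begins. camera_info takes no time and is no camera call.
- arm.job_done(): hands the job in; it is judged then, once.
The state is a dict: "time_s": time; "q": joint angles; "joint_velocities": joint speeds; "joint_torque": joint torques, N m; "position": TCP position; "tcp_rot": TCP orientation; "wrist_force": force on the tool from outside, world axes, zero at the start; "torque": the same for the moment, N m; "gripper_width": finger opening in mm; "grasp_force": force on a finger pad.
Only numpy, scipy, OpenCV 4.12 (cv2) and the standard library are available. Lean on these libraries where they do the work, as an engineer would, in place of code of your own. Each camera call takes 0.05 s, during which the arm holds its last target. There are 200 camera calls.

TASK

Put the gold-wrapped praline into the white jar with the blue band, using the drop cup that holds it: carry the cup upright to the jar and lower it into the mouth until its red release tabs are pressed by the jar's rim and the hinged bottom swings open. Once the praline has fallen, lift the empty cup out and stand it back upright where it stood, on its black mat; its bottom must not open anywhere but over that jar.

Things in the scene. Friction and masses are not known exactly. Their poses are not given: they have to be found in the camera images.
- cup: White square cup: tube 46 x 46 mm outside, 40 mm inside, 100 mm tall, open on top, 0.19 kg, on a black mat 150 mm square, 3 mm thick. Origin: centre of its underside, z up. Grip across its bare flat faces, which look to its +x and -x, in the top 40 mm (46 mm wide, 30 N is safe). Two red release tabs stick out to +y and -y: 24 mm wide, 6 mm thick, ending 67 mm from the axis, undersides 30 mm up.
- flap (a joint): The cup's red hinged bottom, 38 x 38 mm, 8 mm above its underside; angle in rad, 0 shut, growing as it swings down. It follows the two tabs, which move up together by at most 17 mm (hard stop) against a spring of 3 to 5.5 N: 0.09 rad per mm, so 14 mm gives 1.26 rad, wide open. Tabs let go, it springs shut. Open, it hangs up to 30 mm below the cup's underside.
- jar: The target: round white jar with a blue band, 100 mm outside and 92 mm inside diameter, 120 mm tall, floor 5 mm thick, open on top, 0.5 kg, loose on the counter. Origin: centre of its underside, z up. Equal jars with a green and a yellow band stand nearby. The cup's lower end fits inside the mouth with 13 mm to spare all round; its tabs meet the rim when its underside is 90 mm above the counter.
- praline: Gold-wrapped praline, a drum 24 mm in diameter and 22 mm tall, 15 g, loose inside the cup on its hinged bottom. Origin: centre of its underside, as it stands at the start.
There are look-alikes about, which are no part of the job. What is shaped like the cup but green or pink is not meant.

How it is judged:
By the outcome, as a careful person would: the job done as asked, in the order asked, and still so for the second after the job is handed in, with the robot touching nothing.
It also fails if it takes over 58 s, if anything falls off the work surface, if the arm or the gripper's body presses on something with over 40 N, if the wrist force passes 120 N, or if a joint passes its speed limit or range.

## Working session

There is one attempt and no reset: what is moved stays moved. The work goes in short steps, Python scripts to look and compute and a tool call to move; the robot and the scene stay as the last step left them, time stands still between calls to the robot, and variables do not carry over. Pictures are saved under pics/ and viewed, at most 10 in all, crops included, and the job is handed in when it is done.

Besides the shell and the picture viewer there is one more tool, called after "Emit:" as a command line: name --argument value ..., lists and objects as JSON in quotes. send_rows: Moves the arm, as the interface text tells. Its arguments: {"type":"object","properties":{"steps":{"type":"array"},"force":{"type":"number"}},"required":["steps"]}

```bash
mkdir -p pics
python3 - <<'E'
from station import sensors, eyes
import cv2,numpy as np
for n in("side","top"):
    im=eyes.snapshot(n);cv2.imwrite(f"pics/{n}0.png",im[:,:,::-1]);print(n,eyes.camera_info(n))
s=sensors.sense();print(s['time_s'],s['position'],np.round(s['tcp_rot'],4).tolist(),s['gripper_width'],s['wrist_force'])
E
```

```text
side {'mtx': array([[602.99559785,   0.        , 321.17275318],
       [  0.        , 602.99559785, 237.28501567],
       [  0.        ,   0.        ,   1.        ]]), 'k1': -0.06459090276002359, 'xyz': array([ -41.54455186, -775.61490936, 1050.14822219]), 'orientation': array([[ 0.82665964,  0.40358066, -0.39211796],
       [-0.5624075 ,  0.61513804, -0.5525423 ],
       [ 0.01821129,  0.6772945 ,  0.73548658]])}
top {'mtx': array([[505.55185509,   0.        , 314.45456072],
       [  0.        , 505.55185509, 236.23795974],
       [  0.        ,   0.        ,   1.        ]]), 'k1': -0.05472139573449686, 'xyz': array([407.92267389, -18.41454872, 940.1735642 ]), 'orientation': array([[-9.15752005e-04,  9.90768415e-01, -1.35562200e-01],
       [-9.99963614e-01,  2.42476176e-04,  8.52712941e-03],
       [ 8.48128109e-03,  1.35565076e-01,  9.90732142e-01]])}
0.1 [245.16816544 601.76585019 403.83301535] [[-0.9261, 0.3773, -0.0005], [0.3773, 0.9261, -0.0016], [-0.0001, -0.0016, -1.0]] 91.86768832115847 [-0.21921721 -1.02750262  0.19058205]
```

View pics/top0.png

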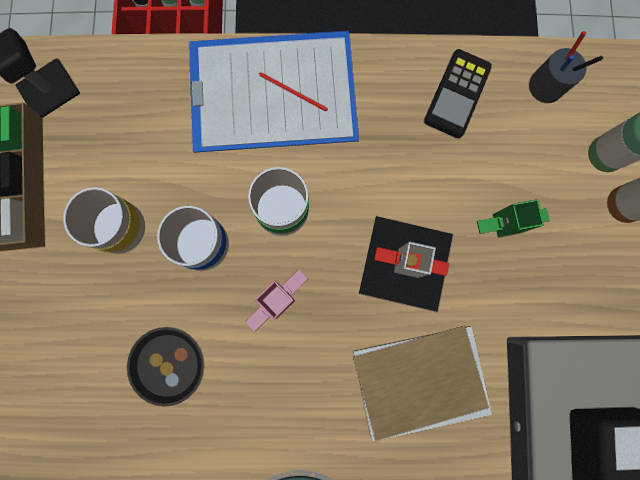

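View pics/side0.png

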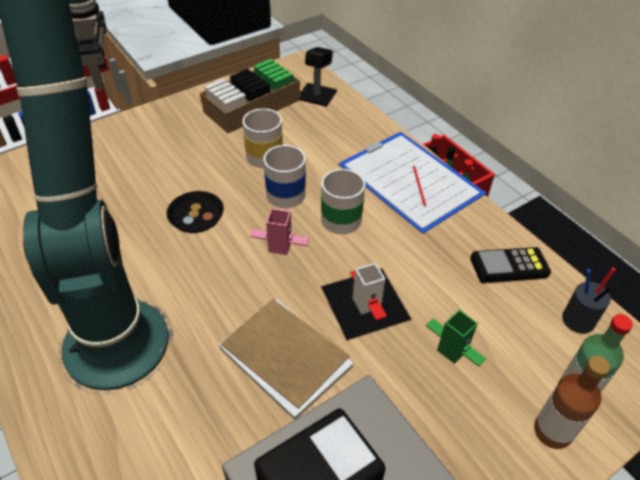

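The top view shows the blue-band jar near (193,238), with yellow at (104,220) and green at (279,200). The white cup is at (415,260), with red tabs at (386,255) and (440,267), on a mat with corners (376,217), (453,235), (437,311) and (359,294). The side view agrees: blue jar (285,177), cup (368,290).

```bash
cat > h.py <<'E'
import numpy as np,cv2
from station import eyes
def plane(n,uv,z):
    c=eyes.camera_info(n);K=c['mtx'];k=c['k1']
    uv=np.asarray(uv,float).reshape(-1,1,2)
    p=cv2.undistortPoints(uv,K,np.array([k,0,0,0.]),).reshape(-1,2)
    d=np.c_[p[:,0],-p[:,1],-np.ones(len(p))]@c['orientation'].T
    return c['xyz']+d*((z-c['xyz'][2])/d[:,2])[:,None]
def mask(im,f,box):
    x0,y0,x1,y1=box;h=cv2.cvtColor(im,cv2.COLOR_RGB2HSV).astype(int);m=np.zeros(im.shape[:2],np.uint8)
    m[y0:y1,x0:x1]=(f(h[...,0],h[...,1],h[...,2])[y0:y1,x0:x1])*255
    return m
def blobs(m,amin=20):
    c,_=cv2.findContours(m,cv2.RETR_EXTERNAL,cv2.CHAIN_APPROX_NONE)
    return sorted([a for a in c if cv2.contourArea(a)>amin],key=cv2.contourArea)[::-1]
red=lambda h,s,v:((h<8)|(h>172))&(s>150)&(v>80)
E
cat > m1.py <<'E'
from h import *
from scipy.optimize import least_squares
T=cv2.imread('pics/top0.png')[:,:,::-1].copy();S=cv2.imread('pics/side0.png')[:,:,::-1].copy()
for n,im,b in(("top",T,(355,215,455,312)),("side",S,(320,262,412,336))):
    for c in blobs(mask(im,red,b)):
        q=cv2.boxPoints(cv2.minAreaRect(c));print(n,'red',cv2.contourArea(c),q.round(1).tolist(),'\n',plane(n,q,39).round(0)[:,:2].tolist())
    c=cv2.convexHull(blobs(mask(im,lambda h,s,v:(v<60),b))[0]);q=cv2.minAreaRect(plane(n,c.astype(float),3)[:,:2].astype(np.float32));print(n,'mat',q)
for n,im,B in(("top",T,dict(y=(58,180,148,256),b=(152,200,232,274),g=(244,162,312,238))),("side",S,dict(y=(238,105,288,160),b=(260,142,311,206),g=(316,166,370,234)))):
    for k,b in B.items():
        c=blobs(mask(im,lambda h,s,v:((s<50)&(v>60)) ,b))[0]
        P=plane(n,c.astype(float),120)[:,:2]
        cam=eyes.camera_info(n)['xyz'][:2]
        ctr=P.mean(0)
        for _ in range(5):
            u=(ctr-cam)/np.linalg.norm(ctr-cam);far=P[(P-ctr)@u>0]
            ctr=least_squares(lambda p:np.hypot(*(far-p).T)-50,ctr,loss='soft_l1').x
        print(n,k,ctr.round(1),np.abs(np.hypot(*(far-ctr).T)-50).mean())
E
python3 m1.py
```

```text
top red 302.5 [[373.70001220703125, 259.70001220703125], [376.6000061035156, 246.1999969482422], [400.6000061035156, 251.3000030517578], [397.70001220703125, 264.8999938964844]] 
 [[489.0, -132.0], [513.0, -138.0], [504.0, -181.0], [480.0, -175.0]]
top red 189.5 [[430.5, 272.20001220703125], [433.5, 258.79998779296875], [449.20001220703125, 262.29998779296875], [446.20001220703125, 275.70001220703125]] 
 [[466.0, -234.0], [490.0, -240.0], [484.0, -268.0], [460.0, -262.0]]
top red 39.5 [[405.79998779296875, 265.8999938964844], [409.29998779296875, 251.8000030517578], [421.29998779296875, 254.8000030517578], [417.79998779296875, 268.8999938964844]] 
 [[478.0, -190.0], [503.0, -197.0], [498.0, -218.0], [472.0, -211.0]]
top mat ((485.9935607910156, -196.8467254638672), (148.6128692626953, 147.96615600585938), 76.7215576171875)
side red 230.0 [[365.6000061035156, 301.20001220703125], [376.79998779296875, 295.6000061035156], [387.0, 316.0], [375.79998779296875, 321.6000061035156]] 
 [[473.0, -216.0], [502.0, -218.0], [487.0, -271.0], [459.0, -269.0]]
side mat ((488.4522705078125, -197.99398803710938), (145.032470703125, 144.64523315429688), 76.7281494140625)
top y [553.2 342.3] 0.44716031657113975
top b [521.4 183.2] 0.39220708520193404
top g [587.   34.9] 0.468705260670524
side y [558.  346.7] 0.944091424383081
side b [524.9 183.6] 0.6960775685620941
side g [612.2  34.7] 6.216121644656169
```

Emit:
send_rows --steps '[-0.341,-0.241,0,0,0,40,0,-0.341,-0.241,0,0,0,40,0,-0.341,-0.241,0,0,0,40,0,-0.341,-0.241,0,0,0,40,0,-0.341,-0.241,0,0,0,40,0,-0.341,-0.241,0,0,0,40,0,-0.341,-0.241,0,0,0,40,0,-0.341,-0.241,0,0,0,40,0,-0.341,-0.241,0,0,0,40,0,-0.341,-0.241,0,0,0,40,0,-0.341,-0.241,0,0,0,40,0,-0.526,-0.651,0,0,0,80.9,0,-0.526,-0.651,0,0,0,80.9,0,-0.526,-0.651,0,0,0,80.9,0,-0.526,-0.651,0,0,0,80.9,0,-0.526,-0.651,0,0,0,80.9,0,-0.526,-0.651,0,0,0,80.9,0,-0.526,-0.651,0,0,0,80.9,0,-0.526,-0.651,0,0,0,80.9,0,-0.526,-0.651,0,0,0,80.9,0]' --force 25

```text
time_s: 1.77
position: [483.5, -126.2, 404.8]
tcp_rot: [[0.226, 0.974, 0.0], [0.974, -0.226, 0.0], [0.0, 0.0, -1.0]]
wrist_force: [0.8, -0.2, -0.1]
gripper_width: 91.9
grasp_force: 0.0
```

Emit:
send_rows --steps '[-0.03,0.008,0,0,0,0,0,-0.06,0.016,0.02,0,0,0,0,-0.07,0.019,0.04,0,0,0,0,-0.07,0.019,0.04,0,0,0,0,-0.07,0.019,0.04,0,0,0,0,-0.07,0.019,0.04,0,0,0,0]'

```text
time_s: 2.27
position: [487.1, -196.1, 365.0]
tcp_rot: [[0.225, 0.974, 0.0], [0.974, -0.225, 0.001], [0.001, -0.0, -1.0]]
wrist_force: [0.2, 0.7, 0.1]
gripper_width: 91.8
grasp_force: 0.0
```

Run:
```python
from h import *
from station import sensors
s=sensors.sense();R=s['tcp_rot'];p=s['position'];print(p,R.round(4).tolist(),s['wrist_force'])
print('to cup grasp, tool mm',(R.T@(np.array([486.5,-199,254])-p)).round(1))
cv2.imwrite('pics/side1.png',eyes.snapshot('side')[:,:,::-1])
```

```text
[ 487.06535353 -196.05162275  365.04838074] [[0.2248, 0.9744, 0.0], [0.9744, -0.2248, 0.0005], [0.0005, -0.0001, -1.0]] [0.17820742 0.72282264 0.07239457]
to cup grasp, tool mm [-3.10e+00  1.00e-01  1.11e+02]
```

View pics/side1.png

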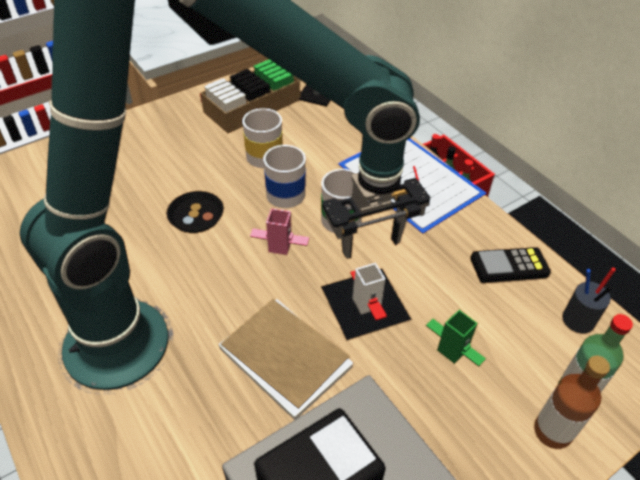

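The gripper at (375,220) is aligned across the bare faces of the cup at (368,290). I'll descend and grip.

Emit:
send_rows --steps '[-0.003,0,0.03,0,0,0,0,-0.003,0,0.06,0,0,0,0,-0.003,0,0.085,0,0,0,0,-0.003,0,0.1,0,0,0,0,-0.003,0,0.111,0,0,0,0,-0.003,0,0.111,0,0,0,0,-0.003,0,0.111,0,0,0,80,-0.003,0,0.111,0,0,0,110,-0.003,0,0.111,0,0,0,120,-0.003,0,0.111,0,0,0,180,-0.003,0,0.111,0,0,0,180,-0.003,0,0.111,0,0,0,180,-0.003,0,0.111,0,0,0,180,-0.003,0,0.111,0,0,0,180,-0.003,0,0.111,0,0,0,180]' --force 25

```text
time_s: 3.57
position: [486.2, -200.1, 253.9]
tcp_rot: [[0.226, 0.974, 0.001], [0.974, -0.226, -0.0], [0.0, 0.001, -1.0]]
wrist_force: [1.2, -0.6, 2.1]
gripper_width: 46.0
grasp_force: 24.9
```

Emit:
send_rows --steps '[0,0,-0.005,0,0,0,180,0,0,-0.015,0,0,0,180,0,0,-0.03,0,0,0,180,0,0,-0.045,0,0,0,180,0,0,-0.06,0,0,0,180,0,0,-0.075,0,0,0,180,0,0,-0.09,0,0,0,180,0,0,-0.105,0,0,0,180,0,0,-0.12,0,0,0,180,0,0,-0.135,0,0,0,180,0,0,-0.145,0,0,0,180,0,0,-0.15,0,0,0,180,0,0,-0.15,0,0,0,180,0,0,-0.15,0,0,0,180]'

```text
time_s: 4.73
position: [485.8, -199.9, 403.5]
tcp_rot: [[0.226, 0.974, -0.0], [0.974, -0.226, 0.0], [0.0, -0.0, -1.0]]
wrist_force: [0.1, 0.2, -2.1]
gripper_width: 46.4
grasp_force: 24.9
```

Emit:
send_rows --steps '[0.005,-0.001,0,0,0,0,180,0.016,-0.002,0,0,0,0,180,0.034,-0.005,0,0,0,0,180,0.056,-0.007,0,0,0,0,180,0.08,-0.011,0,0,0,0,180,0.106,-0.014,0,0,0,0,180,0.134,-0.018,0,0,0,0,180,0.162,-0.021,0,0,0,0,180,0.191,-0.025,0,0,0,0,180,0.22,-0.029,0,0,0,0,180,0.248,-0.033,0,0,0,0,180,0.275,-0.036,0,0,0,0,180,0.3,-0.04,0,0,0,0,180,0.323,-0.043,0,0,0,0,180,0.344,-0.045,0,0,0,0,180,0.361,-0.048,0,0,0,0,180,0.373,-0.05,0,0,0,0,180,0.38,-0.051,0,0,0,0,180,0.382,-0.051,0,0,0,0,180,0.382,-0.051,0,0,0,0,180]'

```text
time_s: 6.4
position: [522.6, 183.7, 403.4]
tcp_rot: [[0.226, 0.974, -0.0], [0.974, -0.226, -0.001], [-0.001, -0.0, -1.0]]
wrist_force: [0.4, 0.7, -1.9]
gripper_width: 45.9
grasp_force: 24.9
```

Run:
```python
from h import *
from station import sensors
s=sensors.sense();R=s['tcp_rot'];p=s['position'];print(p,R.round(4).tolist(),s['wrist_force'],s['gripper_width'])
a=eyes.snapshot('side')[:,:,::-1];cv2.imwrite('pics/side2f.png',a)
b=eyes.snapshot('top')[:,:,::-1];cv2.imwrite('pics/top2f.png',b)
cv2.imwrite('pics/c2.png',np.hstack([cv2.resize(a[60:260,200:400],(400,400),interpolation=2),cv2.resize(b[130:330,90:290],(400,400),interpolation=2)]))
```

```text
[522.56196399 183.65340623 403.41494593] [[0.2259, 0.9742, -0.0004], [0.9742, -0.2259, -0.0006], [-0.0007, -0.0003, -1.0]] [ 0.44563493  0.71571039 -1.94044929] 45.91434561869791
```

View pics/c2.png

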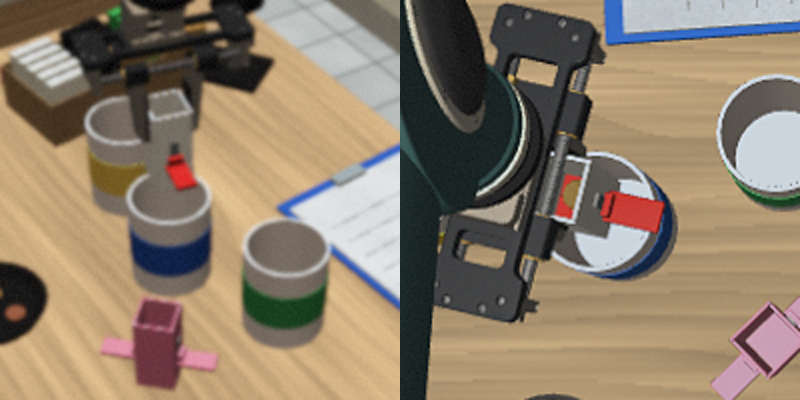

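The cup hangs above the blue jar: in the left half of the crop the tab is at (180,172) and the jar mouth at (170,205). I'll check the tab against both views.

Run:
```python
from h import *
for n,b,z in(("top",(188,220,230,250),189),("side",(275,130,305,160),189)):
    im=cv2.imread(f'pics/{n}2f.png')[:,:,::-1].copy()
    q=cv2.boxPoints(cv2.minAreaRect(blobs(mask(im,red,b))[0]));print(n,plane(n,q,z).round(0)[:,:2].tolist())
print('expected end mid',522.6-.226*67,183.7-.974*67)
```

```text
top [[505.0, 163.0], [529.0, 159.0], [519.0, 114.0], [495.0, 119.0]]
side [[511.0, 171.0], [536.0, 174.0], [520.0, 115.0], [496.0, 113.0]]
expected end mid 507.458 118.442
```

Emit:
send_rows --steps '[0.001,0,0.005,0,0,0,180,0.002,0,0.013,0,0,0,180,0.002,0,0.023,0,0,0,180,0.002,0,0.033,0,0,0,180,0.002,0,0.043,0,0,0,180,0.002,0,0.05,0,0,0,180,0.002,0,0.055,0,0,0,180,0.002,0,0.058,0,0,0,180,0.002,0,0.058,0,0,0,180,0.002,0,0.058,0,0,0,180]' --force 30

```text
time_s: 7.33
position: [523.2, 185.6, 345.7]
tcp_rot: [[0.226, 0.974, 0.0], [0.974, -0.226, -0.0], [0.0, 0.0, -1.0]]
wrist_force: [-0.5, 0.0, -1.6]
gripper_width: 46.0
grasp_force: 29.9
```

Emit:
send_rows --steps '[0,0,0.003,0,0,0,180,0,0,0.006,0,0,0,180,0,0,0.009,0,0,0,180,0,0,0.012,0,0,0,180,0,0,0.015,0,0,0,180,0,0,0.017,0,0,0,180,0,0,0.019,0,0,0,180,0,0,0.019,0,0,0,180,0,0,0.019,0,0,0,180,0,0,0.019,0,0,0,180,0,0,0.019,0,0,0,180,0,0,0.019,0,0,0,180]'

```text
time_s: 8.33
position: [523.5, 185.7, 327.0]
tcp_rot: [[0.226, 0.974, 0.001], [0.974, -0.226, 0.0], [0.001, 0.001, -1.0]]
wrist_force: [2.3, 0.7, 3.8]
gripper_width: 45.9
grasp_force: 29.9
```

Run:
```python
from h import *
from station import sensors
s=sensors.sense();print(s['position'],s['wrist_force'],s['gripper_width'])
a=eyes.snapshot('side')[:,:,::-1]
b=eyes.snapshot('top')[:,:,::-1]
cv2.imwrite('pics/c3.png',np.hstack([cv2.resize(a[80:230,210:360],(400,400),interpolation=2),cv2.resize(b[180:290,140:250],(400,400),interpolation=2)]))
```

```text
[523.45126722 185.65072047 327.04155236] [2.32195707 0.67926568 3.75667429] 45.91843816557296
```

View pics/c3.png

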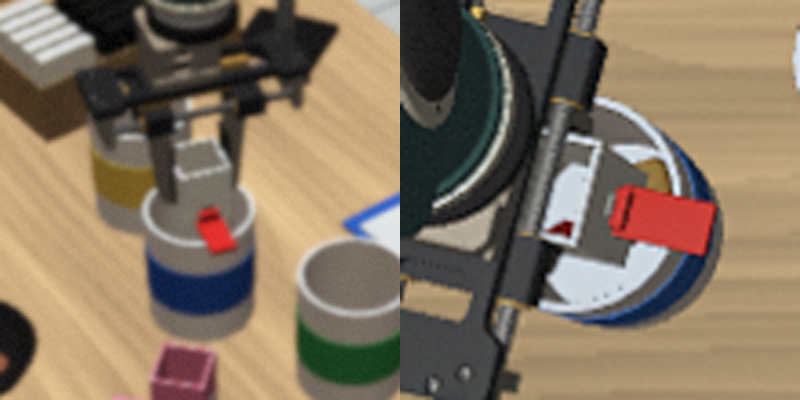

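The right half shows the white jar floor through the cup with the flap open, and the gold praline lying in the jar at (655,172). Next: lift out, carry back.

Emit:
send_rows --steps '[0,0,-0.003,0,0,0,180,0,0,-0.007,0,0,0,180,0,0,-0.012,0,0,0,180,0,0,-0.018,0,0,0,180,0,0,-0.026,0,0,0,180,0,0,-0.036,0,0,0,180,0,0,-0.046,0,0,0,180,0,0,-0.056,0,0,0,180,0,0,-0.066,0,0,0,180,0,0,-0.073,0,0,0,180,0,0,-0.077,0,0,0,180,0,0,-0.077,0,0,0,180,0,0,-0.077,0,0,0,180]'

```text
time_s: 9.52
position: [523.0, 185.6, 403.7]
tcp_rot: [[0.226, 0.974, -0.0], [0.974, -0.226, 0.0], [0.0, -0.0, -1.0]]
wrist_force: [-0.0, -0.1, -2.3]
gripper_width: 45.8
grasp_force: 29.9
```

Run:
```python
from h import *
from station import sensors
s=sensors.sense();print(s['position'],s['wrist_force'],s['gripper_width'])
a=eyes.snapshot('side')[:,:,::-1]
b=eyes.snapshot('top')[:,:,::-1];cv2.imwrite('pics/top4f.png',b)
cv2.imwrite('pics/c4.png',np.hstack([cv2.resize(a[80:230,210:360],(400,400),interpolation=2),cv2.resize(b[180:290,140:250],(400,400),interpolation=2)]))
im=b[:,:,::-1].copy()
q=cv2.boxPoints(cv2.minAreaRect(blobs(mask(im,red,(188,220,230,250)))[0]));print(plane('top',q,189).round(0)[:,:2].tolist())
```

```text
[523.00184503 185.58644677 403.72404407] [-0.01171586 -0.12451569 -2.2970855 ] 45.77716820552014
[[506.0, 166.0], [529.0, 162.0], [519.0, 117.0], [496.0, 121.0]]
```

View pics/c4.png

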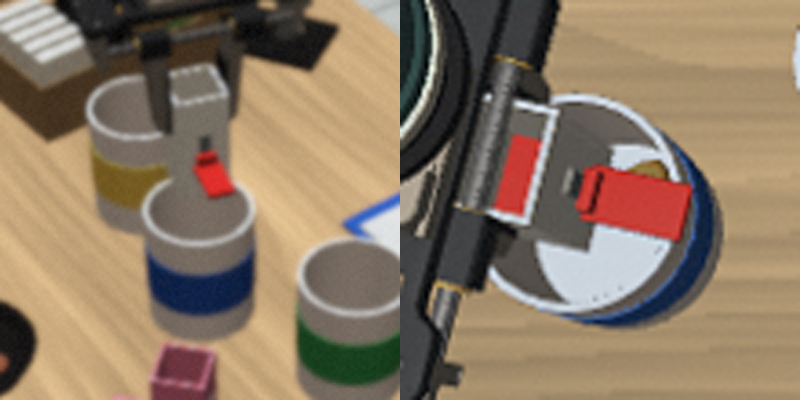

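The flap is shut (red inside the cup at (518,175)), the cup is empty and the praline is in the blue jar at (652,168). The cup hasn't slipped, so I'll retrace the path to the mat.

Emit:
send_rows --steps '[-0.005,0.001,0,0,0,0,180,-0.016,0.002,0,0,0,0,180,-0.034,0.005,0,0,0,0,180,-0.056,0.007,0,0,0,0,180,-0.08,0.011,0,0,0,0,180,-0.106,0.014,0,0,0,0,180,-0.134,0.018,0,0,0,0,180,-0.162,0.021,0,0,0,0,180,-0.191,0.025,0,0,0,0,180,-0.22,0.029,0,0,0,0,180,-0.248,0.033,0,0,0,0,180,-0.275,0.036,0,0,0,0,180,-0.3,0.04,0,0,0,0,180,-0.323,0.043,0,0,0,0,180,-0.344,0.045,0,0,0,0,180,-0.361,0.048,0,0,0,0,180,-0.374,0.05,0,0,0,0,180,-0.382,0.051,0,0,0,0,180,-0.384,0.051,0,0,0,0,180,-0.384,0.051,0,0,0,0,180]'

```text
time_s: 11.28
position: [485.5, -200.6, 403.6]
tcp_rot: [[0.227, 0.974, -0.0], [0.974, -0.227, 0.0], [0.0, -0.0, -1.0]]
wrist_force: [-0.3, 0.1, -1.5]
gripper_width: 46.1
grasp_force: 29.9
```

Emit:
send_rows --steps '[0,0,0.005,0,0,0,180,0,0,0.015,0,0,0,180,0,0,0.03,0,0,0,180,0,0,0.045,0,0,0,180,0,0,0.06,0,0,0,180,0,0,0.075,0,0,0,180,0,0,0.09,0,0,0,180,0,0,0.105,0,0,0,180,0,0,0.118,0,0,0,180,0,0,0.128,0,0,0,180,0,0,0.136,0,0,0,180,0,0,0.141,0,0,0,180,0,0,0.144,0,0,0,180,0,0,0.146,0,0,0,180,0,0,0.147,0,0,0,180,0,0,0.148,0,0,0,180,0,0,0.148,0,0,0,180,0,0,0.148,0,0,0,180]'

```text
time_s: 12.78
position: [486.1, -200.1, 256.0]
tcp_rot: [[0.226, 0.974, 0.001], [0.974, -0.226, -0.0], [0.0, 0.001, -1.0]]
wrist_force: [0.9, 0.7, -1.8]
gripper_width: 46.1
grasp_force: 29.9
```

Emit:
send_rows --steps '[0,0,0.0005,0,0,0,180,0,0,0.001,0,0,0,180,0,0,0.0015,0,0,0,180,0,0,0.002,0,0,0,180,0,0,0.002,0,0,0,180,0,0,0.002,0,0,0,180]'

```text
time_s: 13.28
position: [486.0, -200.1, 253.9]
tcp_rot: [[0.226, 0.974, 0.0], [0.974, -0.226, 0.0], [0.0, 0.0, -1.0]]
wrist_force: [-0.5, 0.6, 2.5]
gripper_width: 45.9
grasp_force: 29.9
```

The mat is taking the load (+2.5 N). Now open slowly, back straight up, then swing aside for a clear view.

Emit:
send_rows --steps '[0,0,0,0,0,0,115,0,0,0,0,0,0,100,0,0,0,0,0,0,60,0,0,0,0,0,0,0,0,0,0,0,0,0,0,0,0,0,0,0,0,0,0,0,0,0,0,0,0]'

```text
time_s: 13.87
position: [486.0, -200.0, 253.7]
tcp_rot: [[0.226, 0.974, 0.0], [0.974, -0.226, -0.0], [-0.0, 0.0, -1.0]]
wrist_force: [0.5, 0.5, -0.2]
gripper_width: 86.9
grasp_force: 0.0
```

Emit:
send_rows --steps '[0,0,-0.01,0,0,0,0,0,0,-0.025,0,0,0,0,0,0,-0.05,0,0,0,0,0,0,-0.075,0,0,0,0,0,0,-0.1,0,0,0,0,0,0,-0.13,0,0,0,0,0,0,-0.16,0,0,0,0,-0.02,0,-0.17,0,0,0,0,-0.05,0,-0.17,0,0,0,0,-0.08,0,-0.17,0,0,0,0,-0.11,0,-0.17,0,0,0,0,-0.14,0,-0.17,0,0,0,0,-0.17,0,-0.17,0,0,0,0,-0.2,0,-0.17,0,0,0,0,-0.22,0,-0.17,0,0,0,0,-0.22,0,-0.17,0,0,0,0,-0.22,0,-0.17,0,0,0,0]'

```text
time_s: 15.28
position: [435.3, -415.2, 424.1]
tcp_rot: [[0.229, 0.973, -0.0], [0.973, -0.229, -0.0], [-0.0, -0.0, -1.0]]
wrist_force: [0.4, 0.1, -0.4]
gripper_width: 91.7
grasp_force: 0.0
```

Run:
```python
from station import sensors
from h import *
s=sensors.sense();print(s['time_s'],s['position'],s['wrist_force'],s['gripper_width'])
for n in('top','side'):cv2.imwrite(f'pics/{n}5.png',eyes.snapshot(n)[:,:,::-1])
a=cv2.imread('pics/top5.png');b=cv2.imread('pics/side5.png')
cv2.imwrite('pics/c5.png',np.hstack([a[150:350,130:530],b[130:330,230:430]]))
im=a[:,:,::-1].copy()
for c in blobs(mask(im,red,(355,215,455,312))):
    q=cv2.boxPoints(cv2.minAreaRect(c));print(cv2.contourArea(c),q.round(1).tolist())
```

```text
15.2833 [ 435.34531117 -415.2332914   424.11938763] [ 0.37998888  0.05809645 -0.3959032 ] 91.68375428506158
302.0 [[373.6000061035156, 259.8999938964844], [376.6000061035156, 246.5], [400.5, 251.8000030517578], [397.5, 265.20001220703125]]
192.5 [[430.6000061035156, 272.8999938964844], [433.29998779296875, 259.29998779296875], [448.70001220703125, 262.29998779296875], [446.0, 276.0]]
165.0 [[405.5, 266.70001220703125], [408.29998779296875, 252.3000030517578], [420.79998779296875, 254.8000030517578], [418.0, 269.20001220703125]]
```

View pics/c5.png

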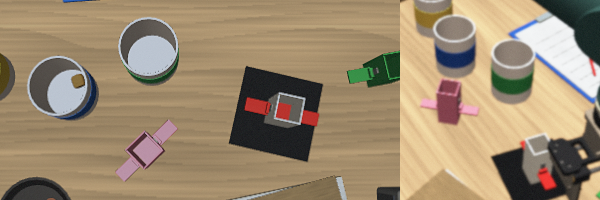

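The praline lies in the blue jar at (78,80) in the crop. The cup stands upright and empty on the mat, flap shut, with its tabs within a pixel of where they started. Handing in.

```bash
python3 -c "
from station import arm
print(arm.job_done())"
```

```text
the job is handed in; nothing more can be done
None
```

The praline is in the blue-banded jar, and the empty cup is back upright where it stood on its black mat with its bottom shut; I handed the job in at about 15 s on the robot's clock.

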